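# Clip a hook on the crate and hang the pot

## Task

Take the orange spring clip off the small grey tray and clip it, hook outwards and upright, on the rim of the blue crate at about the middle of the wall facing the robot, jaws well down over the wall. Then hang the little black pot by its wire hanger on the clip's hook, so that it hangs free and still. Keep the pot upright and leave the saucer, funnel, dibber and skewers alone.

Things in the scene. Friction and masses are not known exactly. Their poses are not given: they have to be found in the camera images.
- clip: Orange spring clip, 80 g, like a big clothes peg standing jaws down, with a wire hook. Origin on the hinge. z up, y along the hinge (28 mm wide), x across the jaws; hook at -x. Jaws reach 48 mm below the origin, the hinge block stops a wall 6 mm below it. Starts on the tray's -x wall, hook outwards, rim 20 mm below the origin; that depth suits the crate too. The frame rides on the hook half.
- clip_grip (a point): Midway between the two lever plates, 36 mm above the hinge (plates end 51 mm above it). Squeeze them along the clip's x to open the jaws: 12 to 18 N here, so grip with 30 N or more. Clipped on a wall, the plates lean out, 46 mm over their tops, 30 mm low down; fully squeezed they are parallel, 26 mm over all. Both halves swing evenly, the midplane stays put.
- clip_jaw (a joint): Opening of the clip, rad, sprung shut: 0 jaws shut; 0.125 pinching a 6 mm wall, pads flat on it and clip frame upright; 0.5 fully open stop, about 24 mm between the pad tips.
- clip_hook (a point): On the wire in the bottom of the hook, where a hanger bears: 62 mm to -x of the clip's origin and 42 mm below it. Hook of 6 mm round wire: from the jaw it slopes out and down to this valley, then turns up to a tip 12 mm farther out (-x), its top 18 mm above this point. Towards the jaw the wire rises 23 mm over 50 mm.
- clip_mouth (a point): Middle of the rubber jaw pads (pads 20 mm tall), 38 mm below the hinge, midway between the pads when clipped on a wall.
- crate: Blue open plastic crate, fixed, 200 (x) x 240 (y) x 180 mm high, walls 6 mm. Origin at the centre of the underside; its -x wall faces the robot.
- crate_rim (a point): Middle of the top edge of the crate's -x wall (the one facing the robot), halfway through the 6 mm thickness, 180 mm up; x points into the crate, y along the wall. The clip goes here.
- tray: Grey plastic seed tray with soil, fixed, 120 (x) x 160 (y) x 90 mm high, walls 6 mm. Origin at the centre of the underside; the clip starts on the rim of its -x wall.
- pot: Little black plastic pot, 70 mm across, 58 mm high, about 70 g, 158 mm high over all, with a stiff inverted-V hanger of 6 mm wire from the rim at y = -34 and +34 mm to an apex with a red grip on it. Origin under its centre, z up. The hanger lies in the y-z plane: a hook passes under the apex along x. 50 mm free from rim to apex.
- pot_hang (a point): Underside of the hanger's apex, where the hook bears: 108 mm above the pot's underside.
- pot_grip (a point): In the red grip, 20 mm below its top, 138 mm above the pot's underside. The grip block is 12 mm (x) by 26 mm (y) by 46 mm tall, from 112 to 158 mm above the underside.
- saucer: Terracotta saucer, 100 mm across, 20 mm high; bystander. Origin under its centre.
- funnel: Green plastic funnel standing mouth down, 72 mm across, 90 mm high; bystander. Origin under its centre.
- dibber: Stainless dibber lying along its x, about 200 mm long, 25 mm thick; bystander. Origin under its middle.
- skewers: Bundle of bamboo skewers lying along its x, 240 mm long, 17 mm high; bystander. Origin under its middle.
Not all that is in view belongs to the job. Of the things that look like the clip, the smallest one is meant. Of the things that look like the pot, the smaller one is meant.

How it is judged (in metres and radians):
On the way, in this order (a step that is already met when the one before it is completed fails the run):
1. the clip pinches the crate's near wall, upright, hook outwards, near the middle, let go (x of clip_mouth in the frame of crate_rim between -0.012 and 0.012 m and y of clip_mouth in the frame of crate_rim between -0.05 and 0.05 m and z of clip_mouth in the frame of crate_rim between -0.04 and -0.003 m and x of clip_hook in the frame of crate_rim below -0.04 m and angle between clip's own z axis and vertical below 0.2 rad and angle between the x axis of clip and the x axis of crate, either way round below 0.3 rad and contact force between clip and crate above 3 N and contact force between the fingers and clip below 0.1 N and linear speed of clip below 0.05 m/s), for 0.3 s.
2. the pot hangs by its hanger on the clip's hook, let go (distance between pot_hang and clip_hook below 0.012 m and contact force between pot and clip above 0.2 N and angle between pot's own z axis and vertical below 0.3 rad and height (world z) of pot above 0.02 m and contact force between the fingers and pot below 0.1 N and contact force between pot and crate below 0.05 N and linear speed of pot below 0.06 m/s), for 0.3 s.
At the end, for the whole second after the job is handed in: Clip pinches the crate's near wall, hook out: pads centred within 12 mm across and 50 mm along the wall, 3 to 40 mm below the rim, upright to 0.2 rad, square to 0.3. Pot's apex within 12 mm of the hook's bottom, upright to 0.3 rad, clear of board (20 mm) and crate. Both let go and still (all of step 1 and all of step 2); the robot touches nothing.
It fails at once if the saucer, funnel, dibber or skewers shifted by more than 30 mm (distance of any of saucer, funnel, dibber, skewers from where it was at the start of the episode above 0.03 m).
It fails at once if the pot tipped by more than 0.8 rad (angle between pot's own z axis and vertical above 0.8 rad).
It also fails if it takes over 59 s, if anything falls off the work surface, if the arm or the gripper's body presses on something with over 40 N, if the wrist force passes 120 N, or if a joint passes its speed limit or range.

## Robot

A 6-joint arm with a two-finger parallel gripper is mounted at the origin on the work surface. World frame = base frame: x ahead of the robot, y to its left, z up, the work surface at z = 0. Lengths are in mm, angles in degrees, forces in N, time in s.
With the tool pointing down it reaches from about 300 to 825 mm from the base axis. Payload 5.4 kg.
Tool frame: the origin (TCP) lies on the centre line of the jaws, within the pads' length; the fingertips stand 17 mm ahead of it and the grasp point (between the pads) lies 2 mm behind it; z points along the fingers, y is the line along which they close (so a half turn about z gives the same grasp; the last joint's range is limited). The gripper opens to 92 mm and grips with 3 to 60 N. Pads are 20 mm wide; open, the fingers measure 128 mm over their backs; the gripper's body (75 mm by 189 mm) begins 69 mm behind the grasp point.
Start: joints at [-80.163, 9.076, 91.501, -0, 79.423, -12.038], TCP at [214.216, -533.59, 231.601] pointing down, gripper open.
Joint ranges: [-166.64, 166.64], [-54.1, 131.32], [10.49, 154.53], [-73.88, 253.88], [9.74, 151.15], [-171.62, 171.62]. Speed limits (degrees/s): [147.25, 147.25, 180, 180, 180, 180].

## Interface

Orientations are given as a 3x3 rotation matrix whose columns are the frame's x, y, z axes.
In Python, from plant import ctrl gives the robot as it stands. The module is installed in compiled form; this text tells all that it offers.
- The arm moves only by the tool apply_moves, never from a script. Its argument "commands" is a list of rows, each an object with "translation": the shift along the tool's x, y, z in units of 150 mm (1.0 is 150 mm), a list of three; "dr": the turn, a rotation vector about the tool's x, y, z in units of 180 degrees (1.0 is 180 degrees), a list of three. A call has 1 to 10 rows; each row is the pose to reach, as a shift and turn from the pose commanded when the call began, along the tool's axes at that moment, turning the shorter way round; what a row does not reach only later rows make up. A row lasts 1/12 s, in which the tool goes at most 41.7 mm and 7.16 degrees, less where a joint would pass 70% of its speed; a pose out of reach is approached as far as the arm can. A call with a number of a shift or a turn outside -1 to 1 is refused whole. A call with a gripper value outside its range is refused whole. "jaw" is the finger opening in mm, from 0 to 91.9, set as the call begins (left out, the last holds). The fingers move at their own pace and stop on an object; "squeeze" is the grip in N (left out, the last holds). Time passes only in rows, so rows that repeat a pose let the fingers close. It gives the time, the measured TCP pose, the force, the opening and the grip force at its end, in the units of the state.
- ctrl.get_state(): the state, without advancing time (a new reading comes with each control period).
- ctrl.grab_frame(name): name is "scene" or "side" or "wrist"; returns the picture (400x640x3 uint8, red, green, blue); there is no depth.
- ctrl.calibration(name): a dict with "fx", "fy", "cx", "cy" (pixels), "R" (3x3) and "t" (3): a world point X has camera coordinates R X + t. Camera axes: x right, y down, z forward; pixel columns grow to the right and rows downward; lengths in mm; the calibration is good to about 2 mm. A picture is of the moment at which its call begins: read the wrist's pose just before it. calibration takes no time and is no camera call; for the wrist camera it gives the pose at the moment of the call.
- ctrl.close_job(): hands the job in; it is judged then, once.
Trained networks look in the newest picture that a camera, given by its name, has taken for a name from the list of things; names that differ only in an ending like _2 or _b are one class to them, and where a whole thing is asked for, a point or a joint stands for the part that bears it (a point fixed in the world has none). Each returns a list of dicts, best first, with "p" (0 to 1); they miss things now and then, are a little off and sometimes report something else, mostly with a low value. They report only what shows in the picture. A call takes as long as a camera call. They do not tell look-alikes from the thing itself.
- ctrl.spot_in(camera, target): "pixel" ([column, row] in pixels, amid what is visible of it).
- ctrl.mark_of(camera, target): "pixel" ([column, row] in pixels: a listed point, or the origin of a listed thing).
The state is a dict: "t": time; "joints": joint angles; "joint_vel": joint speeds; "tau": joint torques, N m; "tcp_pos": TCP position; "eef_rot": TCP orientation; "ft_force": force on the tool from outside, world axes, zero at the start; "torque": the same for the moment, N m; "finger_gap": finger opening in mm; "grip_force": force on a finger pad.
Only numpy, scipy, OpenCV 4.12 (cv2) and the standard library are available. Lean on these libraries where they do the work, as an engineer would, in place of code of your own. Each camera call takes 0.05 s, during which the arm holds its last target. There are 200 camera calls.

## Working session

There is one attempt and no reset: what is moved stays moved. The work goes in short steps, Python scripts to look and compute and a tool call to move; the robot and the scene stay as the last step left them, time stands still between calls to the robot, and variables do not carry over. Pictures are saved under pics/ and viewed, at most 12 in all, crops included, and the job is handed in when it is done.

Besides the shell and the picture viewer there is one more tool, called after "Emit:" as name(argument=value, ...), one argument or row to a line, values as JSON. apply_moves: Moves the arm, as the interface text tells. Shifts and turns lie within -1 to 1; 1 stands for 150 mm of shift or 180 degrees of turn. Its arguments: {"type":"object","properties":{"commands":{"type":"array","items":{"type":"object","properties":{"translation":{"type":"array","items":{"type":"number"}},"dr":{"type":"array","items":{"type":"number"}}}}},"jaw":{"type":"number"},"squeeze":{"type":"number"}},"required":["commands"]}

```bash
mkdir -p pics
python3 - <<'E'
from plant import ctrl
import cv2,numpy as np
for c in ["scene","side"]:
    im=ctrl.grab_frame(c); cv2.imwrite(f"pics/{c}0.png",im[:,:,::-1])
    k=ctrl.calibration(c); print(c,k["fx"],k["cx"],k["cy"],np.round(-k["R"].T@k["t"]),np.round(k["R"],2).tolist())
    for n in ["clip","clip_grip","clip_hook","clip_mouth","pot_grip","pot_hang","pot","crate_rim","crate","tray"]:
        print(n,[([round(float(v)) for v in d["pixel"]],round(d["p"],2)) for d in ctrl.mark_of(c,n)])
s=ctrl.get_state();print(s["t"],np.round(s["eef_rot"],3).tolist())
E
```

```text
scene 361.279135881737 320.3020006546943 199.32091137970528 [1109. -465. 1133.] [[0.59, 0.81, -0.0], [0.65, -0.47, -0.6], [-0.48, 0.35, -0.8]]
clip [([218, 196], 0.88), ([184, 245], 0.73), ([232, 237], 0.57)]
clip_grip [([218, 192], 0.92), ([182, 240], 0.7)]
clip_hook [([240, 218], 0.82), ([171, 268], 0.57), ([407, 169], 0.54)]
clip_mouth [([186, 252], 0.9), ([235, 241], 0.73), ([219, 207], 0.57)]
pot_grip [([442, 142], 0.65), ([407, 164], 0.54)]
pot_hang [([404, 169], 0.85), ([436, 152], 0.84)]
pot [([403, 187], 0.73), ([429, 178], 0.6), ([406, 167], 0.49)]
crate_rim [([365, 211], 0.67), ([235, 239], 0.47), ([376, 257], 0.34)]
crate [([377, 261], 0.84)]
tray [([246, 262], 0.77), ([233, 242], 0.67)]
side 490.87166170685794 313.92655466015333 199.8963393783801 [  -56. -1018.  1262.] [[0.86, -0.5, -0.01], [-0.37, -0.61, -0.7], [0.35, 0.61, -0.71]]
clip [([352, 278], 0.85), ([348, 334], 0.78), ([280, 306], 0.64)]
clip_grip [([351, 326], 0.67), ([283, 296], 0.61), ([355, 267], 0.6)]
clip_hook [([328, 291], 0.71), ([374, 365], 0.65)]
clip_mouth [([351, 286], 0.72), ([350, 345], 0.64), ([281, 313], 0.5)]
pot_grip [([284, 132], 0.83), ([270, 100], 0.6)]
pot_hang [([366, 286], 0.69), ([273, 110], 0.61)]
pot [([286, 161], 0.74), ([277, 140], 0.58)]
crate_rim [([338, 159], 0.95)]
crate [([363, 191], 0.8)]
tray [([365, 286], 0.95)]
1.1 [[0.928, 0.373, -0.0], [0.373, -0.928, -0.0], [-0.0, 0.0, -1.0]]
```

View pics/scene0.png

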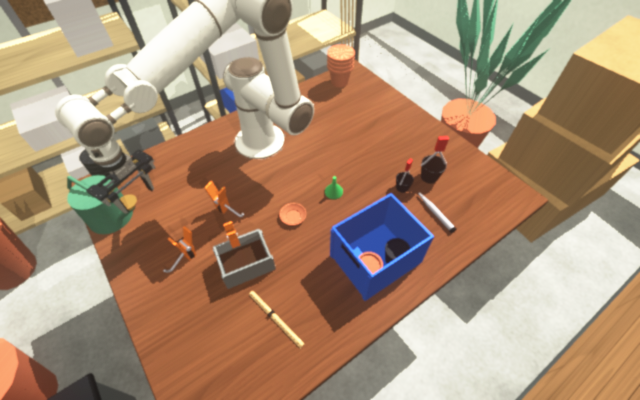

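View pics/side0.png

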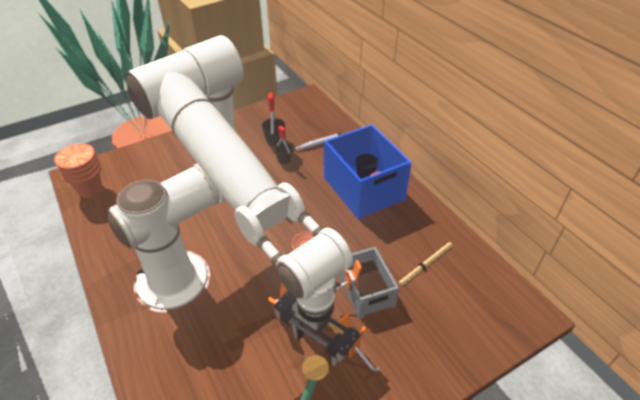

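The scene picture shows the tray clip at about (232,237), with two larger clips at (218,196) and (184,245). The small pot is at (404,180), the big one at (433,165), and the crate's robot-side rim runs from (332,237) to (381,200). The side picture agrees, but the gripper partly hides the tray clip there (354,270).

```bash
cat > h.py <<'E'
from plant import ctrl
import numpy as np, cv2
from scipy.optimize import least_squares, minimize
def proj(k,X):
    c=np.atleast_2d(X)@np.array(k["R"]).T+np.array(k["t"]); return c[:,:2]/c[:,2:]*[k["fx"],k["fy"]]+[k["cx"],k["cy"]]
def tri(obs):
    f=lambda X:np.concatenate([(proj(k,X)[0]-p) for k,p in obs])
    r=least_squares(f,[450,0,100]); return r.x, np.sqrt(np.mean(r.fun**2))
def atz(k,p,z):
    R=np.array(k["R"]);C=-R.T@np.array(k["t"]);d=R.T@[(p[0]-k["cx"])/k["fx"],(p[1]-k["cy"])/k["fy"],1];return C+d*(z-C[2])/d[2]
def box(x,y,yaw,sx,sy,h):
    c,s=np.cos(yaw),np.sin(yaw)
    return np.array([[x+c*a*sx/2-s*b*sy/2,y+s*a*sx/2+c*b*sy/2,z] for z in (0,h) for a,b in((-1,-1),(1,-1),(1,1),(-1,1))])
E
python3 - <<'E'
from h import *
S,D=ctrl.calibration("scene"),ctrl.calibration("side")
for n,a,b in [("rim",(365,211),(338,159)),("crate",(377,261),(363,191)),("tray",(246,262),(365,286)),("cgrip",(231,230),(355,267)),("cmouth",(235,241),(351,286)),("pgrip",(407,164),(284,132)),("phang",(404,169),(281,142)),("pot",(403,187),(286,161))]:
    X,e=tri([(S,a),(D,b)]); print(n,X.round(),round(e,1))
# crate silhouette
ms=[]
for c in ["scene","side"]:
    im=cv2.imread(f"pics/{c}0.png"); hsv=cv2.cvtColor(im,cv2.COLOR_BGR2HSV)
    m=cv2.inRange(hsv,(105,120,50),(125,255,255)); m[:120]=0
    n,l,st,_=cv2.connectedComponentsWithStats(m); i=1+st[1:,4].argmax(); print(st[i])
    cs,_=cv2.findContours((l==i).astype(np.uint8),cv2.RETR_EXTERNAL,2); h=cv2.convexHull(np.vstack(cs))
    mm=np.zeros(m.shape,np.uint8); cv2.fillPoly(mm,[h],255); ms.append(mm)
def cost(p):
    t=0
    for k,m in zip((S,D),ms):
        q=(proj(k,box(p[0]*100,p[1]*100,p[2],200,240,180))*16).astype(np.int32)
        mm=np.zeros(m.shape,np.uint8); cv2.fillConvexPoly(mm,cv2.convexHull(q),255,shift=4); t+=(mm!=m).sum()
    return t
X,_=tri([(S,(377,261)),(D,(363,191))])
best=min((minimize(cost,[X[0]/100,X[1]/100,y],method="Nelder-Mead",options=dict(initial_simplex=[[X[0]/100+a,X[1]/100+b,y+c] for a,b,c in((0,0,0),(.2,0,0),(0,.2,0),(0,0,.2))])) for y in(-.4,-.1,.2,.5)),key=lambda r:r.fun)
print(best.x,best.fun)
im=cv2.imread("pics/scene0.png");a=cv2.resize(im[215:295,205:285],(480,480),interpolation=cv2.INTER_CUBIC)
im=cv2.imread("pics/side0.png");b=cv2.resize(im[235:320,320:405][:,:],(320,320),interpolation=cv2.INTER_CUBIC)
o=np.zeros((480,800,3),np.uint8);o[:,:480]=a;o[:320,480:]=b;cv2.imwrite("pics/tray.png",o)
E
```

```text
rim [647.  50. 167.] 1.1
crate [750.  38. -22.] 0.1
tray [ 500. -340.   14.] 0.4
cgrip [ 450. -343.  151.] 0.6
cmouth [ 440. -342.   66.] 0.7
pgrip [571. 313. 147.] 0.2
phang [559. 321. 101.] 0.5
pot [574. 325.  -1.] 1.0
[ 331  193  102  107 5571]
[ 324  125   86   93 5033]
[ 7.43890313  0.29888943 -0.05158536] 258.0
```

View pics/tray.png

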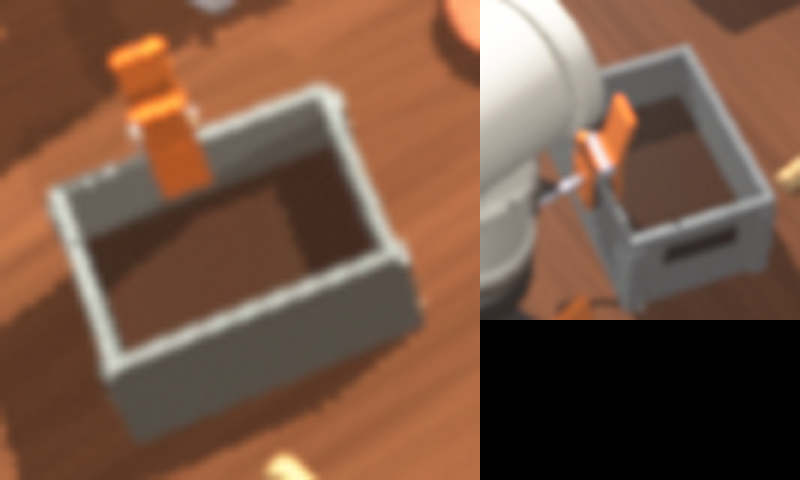

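The crop shows the tray's rim corners at scene pixels (214,247), (261,230), (272,257) and (224,278). The clip sits on the robot-side wall near scene pixel (232,237).

Run:
```python
from h import *
S=ctrl.calibration("scene")
P=[(214.2,246.7),(260.8,229.7),(272.5,257.5),(223.7,278)]
X=[atz(S,p,90) for p in P]; print(np.round(X,0).tolist())
# order: -x-y, -x+y, +x+y, +x-y
r=least_squares(lambda p:(proj(S,box(p[0],p[1],p[2],120,160,90)[[4,7,6,5]])-P).ravel(),[500,-340,0]);print(r.x,r.fun.round(1))
s=ctrl.get_state();W=ctrl.calibration("wrist");R=np.array(s["eef_rot"])
Rw=np.array(W["R"]);C=-Rw.T@W["t"];print("cam in tool",R.T@(C-s["tcp_pos"]),(R.T@Rw.T).round(3).tolist(),W["fx"])
```

```text
[[432.0, -407.0, 90.0], [465.0, -250.0, 90.0], [578.0, -273.0, 90.0], [550.0, -432.0, 90.0]]
[ 5.06504420e+02 -3.40906647e+02 -1.96862368e-01] [-0.1 -0.  -0.4 -0.4  0.1  0.7  0.3 -0.3]
cam in tool [  65.91157361   -0.24409257 -152.47926166] [[-0.001, -0.972, -0.234], [1.0, -0.001, 0.001], [-0.001, -0.234, 0.972]] 295.24046493367393
```

```bash
cat >> h.py <<'E'
def delta(x,y,z,yaw):  # yaw: world angle (deg) of tool y, tool pointing down
    from scipy.spatial.transform import Rotation as Ro
    s=ctrl.get_state();R=np.array(s["eef_rot"]);a=np.radians(yaw)
    T=np.array([[-np.sin(a),np.cos(a),0],[np.cos(a),np.sin(a),0],[0,0,-1.]]).T
    d=R.T@(np.array([x,y,z])-s["tcp_pos"]); dr=Ro.from_matrix(R.T@T).as_rotvec()/np.pi
    print("t",round(s["t"],2),"tcp",np.round(s["tcp_pos"],1),"transl",(d/150).round(4),"dr",dr.round(4),"rows",round(np.linalg.norm(d)/41.7,1),round(np.linalg.norm(dr)*180/7.16,1))
E
python3 - <<'E'
from h import *
delta(447,-343,250,-11.3)
E
```

```text
t 1.1 tcp [ 214.2 -533.6  231.6] transl [ 1.9136 -0.6009 -0.1225] dr [ 0.      0.     -0.3157] rows 7.2 7.9
```

Emit:
apply_moves(
  commands=[
    {"translation":[0.98,-0.6,-0.12],"dr":[0,0,-0.3157]},
    {"translation":[0.98,-0.6,-0.12],"dr":[0,0,-0.3157]},
    {"translation":[0.98,-0.6,-0.12],"dr":[0,0,-0.3157]},
    {"translation":[0.98,-0.6,-0.12],"dr":[0,0,-0.3157]},
    {"translation":[0.98,-0.6,-0.12],"dr":[0,0,-0.3157]},
    {"translation":[0.98,-0.6,-0.12],"dr":[0,0,-0.3157]},
    {"translation":[0.98,-0.6,-0.12],"dr":[0,0,-0.3157]},
    {"translation":[0.98,-0.6,-0.12],"dr":[0,0,-0.3157]},
  ],
  jaw=91.9,
)

```text
t: 1.77
tcp_pos: [317.5, -395.0, 249.8]
eef_rot: [[0.189, 0.982, 0.0], [0.982, -0.189, -0.0], [-0.0, 0.0, -1.0]]
ft_force: [0.1, 0.1, -1.3]
finger_gap: 92.1
grip_force: 0.0
```

Run:
```python
from h import *
delta(447,-343,250,-11.3)
```

```text
t 1.77 tcp [ 317.5 -395.   249.8] transl [ 0.5033  0.7826 -0.0012] dr [0.0001 0.0001 0.0023] rows 3.3 0.1
```

Emit:
apply_moves(
  commands=[
    {"translation":[0.503,0.783,0],"dr":[0,0,0]},
    {"translation":[0.503,0.783,0],"dr":[0,0,0]},
    {"translation":[0.503,0.783,0],"dr":[0,0,0]},
    {"translation":[0.503,0.783,0],"dr":[0,0,0]},
    {"translation":[0.503,0.783,0],"dr":[0,0,0]},
  ],
)

```text
t: 2.18
tcp_pos: [449.7, -342.6, 249.4]
eef_rot: [[0.192, 0.981, 0.001], [0.981, -0.192, 0.001], [0.001, 0.001, -1.0]]
ft_force: [0.0, -0.2, 0.5]
finger_gap: 91.7
grip_force: 0.0
```

Run:
```python
from h import *
W=ctrl.calibration("wrist");im=ctrl.grab_frame("wrist");cv2.imwrite("pics/w1.png",im[:,:,::-1])
im=ctrl.grab_frame("side")
D=ctrl.calibration("side")
for n in ["clip","clip_grip","clip_mouth","clip_hook"]:
    for c in("wrist","side"): print(c,n,[(np.round(d["pixel"]).tolist(),round(d["p"],2)) for d in ctrl.mark_of(c,n)])
print(proj(W,[[447,-343,146],[447,-343,110]]).round())
for i in ctrl.mark_of("wrist","clip_grip"): print(atz(W,i["pixel"],146).round())
for i in ctrl.mark_of("wrist","clip"): print(atz(W,i["pixel"],110).round())
delta(447,-343,250,-11.3)
```

```text
wrist clip [([265.0, 306.0], 0.81), ([135.0, 187.0], 0.71)]
side clip [([350.0, 335.0], 0.97), ([282.0, 307.0], 0.83), ([355.0, 277.0], 0.61)]
wrist clip_grip [([260.0, 334.0], 0.95), ([109.0, 193.0], 0.86), ([311.0, 205.0], 0.77)]
side clip_grip [([281.0, 296.0], 0.8), ([350.0, 328.0], 0.65)]
wrist clip_mouth [([312.0, 189.0], 0.84), ([273.0, 287.0], 0.62), ([156.0, 179.0], 0.59)]
side clip_mouth [([282.0, 313.0], 0.75), ([350.0, 346.0], 0.65), ([350.0, 284.0], 0.53)]
wrist clip_hook [([258.0, 192.0], 0.97), ([203.0, 142.0], 0.69), ([297.0, 329.0], 0.63), ([516.0, 153.0], 0.19)]
side clip_hook [([330.0, 289.0], 0.92), ([371.0, 363.0], 0.86), ([298.0, 296.0], 0.7)]
[[317. 207.]
 [317. 198.]]
[ 365. -460.  146.]
[ 269. -294.  146.]
[ 442. -340.  146.]
[ 366. -452.  110.]
[ 270. -296.  110.]
t 2.78 tcp [ 446.8 -344.5  249.7] transl [ 0.0104 -0.0004 -0.0023] dr [ 0.      0.     -0.0002] rows 0.0 0.0
```

View pics/w1.png

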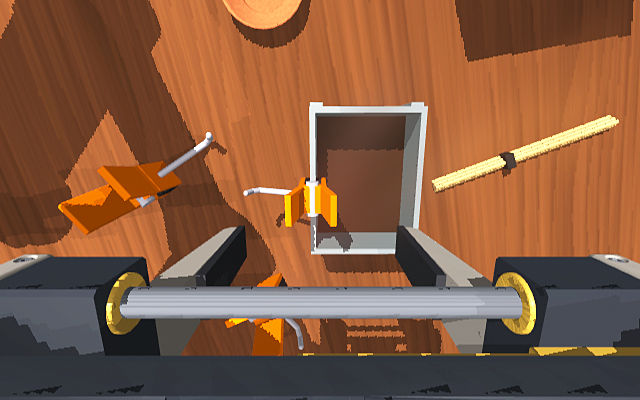

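The wrist picture shows the tray clip's white hinge at about (313,197). Its lever plates span columns 286 to 337 near row 207, and the hook tip is at (247,191). The tray's near wall stands vertical at column 313, so the yaw is right.

Run:
```python
from h import *
W=ctrl.calibration("wrist")
for p,z in [((313,197),113),((311.5,205),146),((311.5,207),155)]+[((314,105),90),((425,104),90),((427,252),90),((312,252),90)]: print(p,atz(W,p,z).round(1))
d=ctrl.mark_of("wrist","clip_mouth")[0]["pixel"];print("mouth",atz(W,d,72).round(1))
d=ctrl.mark_of("wrist","clip_hook")[0]["pixel"];print("hook",atz(W,d,68).round(1))
delta(442.5,-340.5,200,-11.3)
delta(442.5,-340.5,145,-11.3)
```

```text
(313, 197) [ 440.  -342.2  113. ]
(311.5, 205) [ 439.5 -342.   146. ]
(311.5, 207) [ 439.8 -341.6  155. ]
(314, 105) [ 458.7 -254.3   90. ]
(425, 104) [ 568.6 -275.4   90. ]
(427, 252) [ 552.3 -435.4   90. ]
(312, 252) [ 424.3 -409.6   90. ]
mouth [ 438.5 -342.    72. ]
hook [ 375.7 -333.5   68. ]
t 2.88 tcp [ 446.9 -344.4  249.6] transl [ 0.0198 -0.0341  0.3309] dr [ 0.      0.     -0.0001] rows 1.2 0.0
t 2.88 tcp [ 446.9 -344.4  249.6] transl [ 0.0198 -0.0341  0.6975] dr [ 0.      0.     -0.0001] rows 2.5 0.0
```

Emit:
apply_moves(
  commands=[
    {"translation":[0.007,-0.048,0.2],"dr":[0,0,0]},
    {"translation":[0.007,-0.048,0.4],"dr":[0,0,0]},
    {"translation":[0.007,-0.048,0.6],"dr":[0,0,0]},
    {"translation":[0.007,-0.048,0.7],"dr":[0,0,0]},
    {"translation":[0.007,-0.048,0.7],"dr":[0,0,0]},
    {"translation":[0.007,-0.048,0.7],"dr":[0,0,0]},
  ],
)

```text
t: 3.38
tcp_pos: [439.9, -341.5, 144.2]
eef_rot: [[0.196, 0.981, -0.001], [0.981, -0.196, 0.001], [0.001, -0.001, -1.0]]
ft_force: [0.2, -0.7, -0.1]
finger_gap: 91.9
grip_force: 0.0
```

Emit:
apply_moves(
  commands=[
    {"translation":[0,0,0],"dr":[0,0,0]},
    {"translation":[0,0,0],"dr":[0,0,0]},
    {"translation":[0,0,0],"dr":[0,0,0]},
    {"translation":[0,0,0],"dr":[0,0,0]},
    {"translation":[0,0,0],"dr":[0,0,0]},
    {"translation":[0,0,0],"dr":[0,0,0]},
    {"translation":[0,0,0],"dr":[0,0,0]},
    {"translation":[0,0,0],"dr":[0,0,0]},
  ],
  jaw=0,
  squeeze=40,
)

```text
t: 4.05
tcp_pos: [440.4, -342.0, 144.7]
eef_rot: [[0.196, 0.981, 0.0], [0.981, -0.196, -0.0], [-0.0, 0.001, -1.0]]
ft_force: [-0.7, -0.2, 0.2]
finger_gap: 40.8
grip_force: 9.9
```

Emit:
apply_moves(
  commands=[
    {"translation":[0,0,0],"dr":[0,0,0]},
    {"translation":[0,0,0],"dr":[0,0,0]},
    {"translation":[0,0,0],"dr":[0,0,0]},
    {"translation":[0,0,0],"dr":[0,0,0]},
    {"translation":[0,0,0],"dr":[0,0,0]},
    {"translation":[0,0,0],"dr":[0,0,0]},
    {"translation":[0,0,0],"dr":[0,0,0]},
    {"translation":[0,0,0],"dr":[0,0,0]},
  ],
)

```text
t: 4.72
tcp_pos: [440.2, -341.9, 144.6]
eef_rot: [[0.196, 0.981, -0.0], [0.981, -0.196, 0.0], [0.0, -0.0, -1.0]]
ft_force: [-0.6, -0.1, -0.9]
finger_gap: 25.7
grip_force: 40.0
```

Emit:
apply_moves(
  commands=[
    {"translation":[0,0,-0.1],"dr":[0,0,0]},
    {"translation":[0,0,-0.25],"dr":[0,0,0]},
    {"translation":[0,0,-0.45],"dr":[0,0,0]},
    {"translation":[0,0,-0.65],"dr":[0,0,0]},
    {"translation":[0,0,-0.85],"dr":[0,0,0]},
    {"translation":[0,0,-0.95],"dr":[0,0,0]},
    {"translation":[0,0,-0.95],"dr":[0,0,0]},
  ],
)

```text
t: 5.3
tcp_pos: [441.6, -343.5, 292.0]
eef_rot: [[0.196, 0.981, 0.006], [0.981, -0.196, -0.007], [-0.005, 0.007, -1.0]]
ft_force: [1.2, 0.1, -0.0]
finger_gap: 25.7
grip_force: 40.0
```

Run:
```python
from h import *
s=ctrl.get_state();print(s["finger_gap"],s["grip_force"],s["ft_force"])
# refine crate pose from scene+side now, save views
ims=[ctrl.grab_frame(c) for c in("scene","side")]
for c,i in zip(("scene","side"),ims): cv2.imwrite(f"pics/{c}1.png",i[:,:,::-1])
a=np.radians(-3);delta(645-140,35-220,287,-3)
```

```text
25.683230912758518 39.976290464401245 [ 1.23368126  0.1457057  -0.04901546]
t 5.4 tcp [ 440.2 -341.9  286.8] transl [ 1.1103  0.2187 -0.0015] dr [ 0.0001  0.0001 -0.0461] rows 4.1 1.2
```

Emit:
apply_moves(
  commands=[
    {"translation":[0.98,0.2,0],"dr":[0,0,-0.046]},
    {"translation":[0.98,0.2,0],"dr":[0,0,-0.046]},
    {"translation":[0.98,0.2,0],"dr":[0,0,-0.046]},
    {"translation":[0.98,0.2,0],"dr":[0,0,-0.046]},
    {"translation":[0.98,0.2,0],"dr":[0,0,-0.046]},
  ],
)

```text
t: 5.82
tcp_pos: [498.9, -198.7, 284.5]
eef_rot: [[0.047, 0.999, -0.003], [0.999, -0.047, 0.004], [0.004, -0.003, -1.0]]
ft_force: [0.8, 0.8, -0.9]
finger_gap: 25.8
grip_force: 40.0
```

Run:
```python
from h import *
delta(647,35,287,-3)
```

```text
t 5.82 tcp [ 498.9 -198.7  284.5] transl [ 1.603   0.9124 -0.013 ] dr [-0.001  -0.0013  0.0015] rows 6.6 0.1
```

Emit:
apply_moves(
  commands=[
    {"translation":[0.9,0.5,0],"dr":[0,0,0]},
    {"translation":[0.9,0.5,0],"dr":[0,0,0]},
    {"translation":[0.9,0.5,0],"dr":[0,0,0]},
    {"translation":[0.9,0.5,0],"dr":[0,0,0]},
    {"translation":[0.9,0.5,0],"dr":[0,0,0]},
  ],
)

```text
t: 6.23
tcp_pos: [581.2, -68.6, 284.4]
eef_rot: [[0.048, 0.999, -0.003], [0.999, -0.048, 0.003], [0.003, -0.003, -1.0]]
ft_force: [0.8, -0.2, -1.4]
finger_gap: 25.6
grip_force: 40.0
```

Emit:
apply_moves(
  commands=[
    {"translation":[0.68,0.41,0],"dr":[0,0,0]},
    {"translation":[0.68,0.41,0],"dr":[0,0,0]},
    {"translation":[0.68,0.41,0],"dr":[0,0,0]},
    {"translation":[0.68,0.41,0],"dr":[0,0,0]},
    {"translation":[0.68,0.41,0],"dr":[0,0,0]},
    {"translation":[0.68,0.41,0],"dr":[0,0,0]},
  ],
)

```text
t: 6.73
tcp_pos: [646.4, 24.7, 285.3]
eef_rot: [[0.053, 0.999, -0.003], [0.999, -0.053, -0.0], [-0.001, -0.003, -1.0]]
ft_force: [-0.2, 0.3, -1.3]
finger_gap: 25.8
grip_force: 40.0
```

Run:
```python
from h import *
W=ctrl.calibration("wrist");im=ctrl.grab_frame("wrist");cv2.imwrite("pics/w2.png",im[:,:,::-1])
for n in ["clip","clip_mouth","clip_hook","clip_grip","crate_rim"]:
    print(n,[(np.round(d["pixel"]).tolist(),round(d["p"],2)) for d in ctrl.mark_of("wrist",n)])
for d in ctrl.mark_of("wrist","crate_rim"): print(atz(W,d["pixel"],180).round(1))
print(proj(W,[[647,35,180],[641,-84.5,180],[653.5,155,180]]).round())
delta(647,35,287,-3)
```

```text
clip [([321.0, 230.0], 0.62)]
clip_mouth [([311.0, 212.0], 0.84), ([193.0, 264.0], 0.27)]
clip_hook [([233.0, 218.0], 0.64), ([132.0, 354.0], 0.57)]
clip_grip [([332.0, 249.0], 0.57)]
crate_rim [([323.0, 195.0], 0.62)]
[649.6  34.  180. ]
[[320. 194.]
 [321. 313.]
 [320.  47.]]
t 7.08 tcp [647.   25.1 287.3] transl [ 0.0658 -0.0038  0.0022] dr [ 0.0001  0.     -0.0004] rows 0.2 0.0
```

View pics/w2.png

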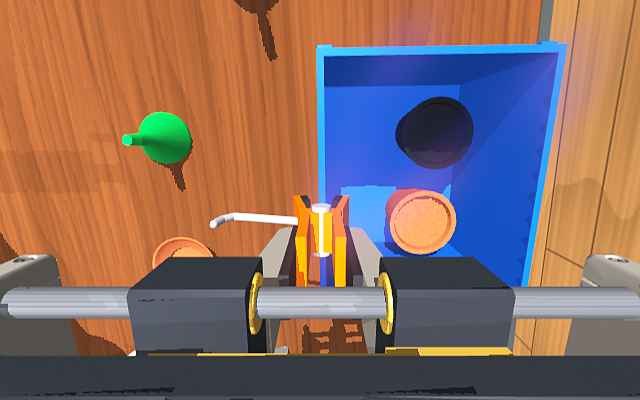

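The wrist picture shows the crate's near rim running down column 321 (317 to 325), with the held clip's plates (295 to 347) centred on it. The hook points left at (212,222), away from the crate. The clip is in line, so I'll lower it.

Emit:
apply_moves(
  commands=[
    {"translation":[0.066,0.003,0],"dr":[0,0,0]},
    {"translation":[0.066,0.003,0.1],"dr":[0,0,0]},
    {"translation":[0.066,0.003,0.2],"dr":[0,0,0]},
    {"translation":[0.066,0.003,0.28],"dr":[0,0,0]},
    {"translation":[0.066,0.003,0.35],"dr":[0,0,0]},
    {"translation":[0.066,0.003,0.35],"dr":[0,0,0]},
    {"translation":[0.066,0.003,0.35],"dr":[0,0,0]},
    {"translation":[0.066,0.003,0.35],"dr":[0,0,0]},
  ],
)

```text
t: 7.75
tcp_pos: [648.6, 35.8, 235.5]
eef_rot: [[0.053, 0.999, 0.001], [0.999, -0.053, -0.0], [-0.0, 0.001, -1.0]]
ft_force: [-0.0, -0.8, -0.3]
finger_gap: 25.6
grip_force: 40.0
```

Run:
```python
from h import *
im=ctrl.grab_frame("wrist");W=ctrl.calibration("wrist")
o=cv2.resize(im[100:300,170:470],(750,500));cv2.imwrite("pics/w3.png",o[:,:,::-1])
print(proj(W,[[648,100,180],[648,35,180],[648,35,200]]).round())
s=ctrl.get_state();print(s["tcp_pos"],s["ft_force"])
```

```text
[[314. 133.]
 [319. 223.]
 [319. 232.]]
[648.78399055  35.70653761 235.79989115] [-0.40284296 -0.35876631 -0.18622468]
```

View pics/w3.png

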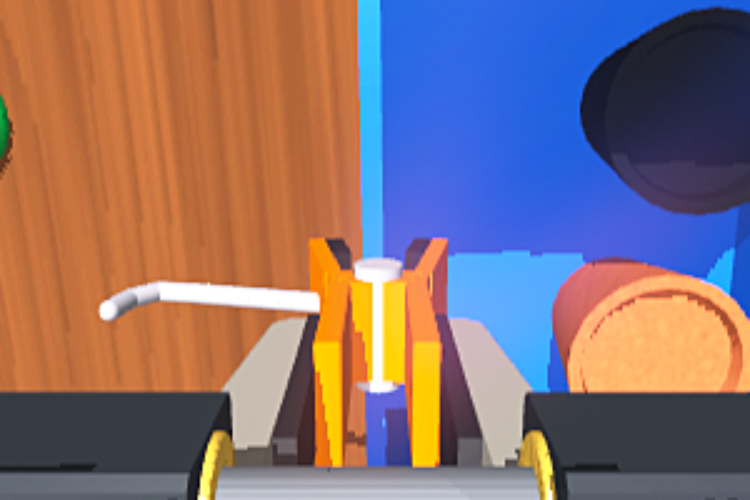

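The crop shows the jaws straddling the rim: jaw inner faces at crop columns 345 and 405, the wall at about 371. The clip is roughly 1 mm too far in. I'll nudge it back and let go.

Emit:
apply_moves(
  commands=[
    {"translation":[0,-0.008,0.005],"dr":[0,0,0]},
    {"translation":[0,-0.008,0.005],"dr":[0,0,0]},
  ],
)

```text
t: 7.97
tcp_pos: [647.2, 35.7, 234.6]
eef_rot: [[0.053, 0.999, 0.001], [0.999, -0.053, -0.0], [-0.0, 0.001, -1.0]]
ft_force: [0.6, 0.1, -1.7]
finger_gap: 25.5
grip_force: 40.0
```

Emit:
apply_moves(
  commands=[
    {"translation":[0,0,0],"dr":[0,0,0]},
    {"translation":[0,0,0],"dr":[0,0,0]},
    {"translation":[0,0,0],"dr":[0,0,0]},
    {"translation":[0,0,0],"dr":[0,0,0]},
    {"translation":[0,0,0],"dr":[0,0,0]},
    {"translation":[0,0,0],"dr":[0,0,0]},
    {"translation":[0,0,0],"dr":[0,0,0]},
    {"translation":[0,0,0],"dr":[0,0,0]},
    {"translation":[0,0,0],"dr":[0,0,0]},
    {"translation":[0,0,0],"dr":[0,0,0]},
  ],
  jaw=80,
)

```text
t: 8.8
tcp_pos: [647.0, 35.8, 233.9]
eef_rot: [[0.053, 0.999, 0.0], [0.999, -0.053, -0.0], [-0.0, 0.0, -1.0]]
ft_force: [0.5, 0.5, 0.1]
finger_gap: 79.4
grip_force: 0.0
```

Emit:
apply_moves(
  commands=[
    {"translation":[0,0,-0.05],"dr":[0,0,0]},
    {"translation":[0,0,-0.15],"dr":[0,0,0]},
    {"translation":[0,0,-0.4],"dr":[0,0,0]},
    {"translation":[0,0,-0.65],"dr":[0,0,0]},
    {"translation":[0,0,-0.65],"dr":[0,0,0]},
    {"translation":[0,0,-0.65],"dr":[0,0,0]},
  ],
)

```text
t: 9.3
tcp_pos: [648.4, 35.7, 335.7]
eef_rot: [[0.053, 0.999, 0.007], [0.999, -0.053, -0.001], [-0.001, 0.007, -1.0]]
ft_force: [0.2, 0.6, 0.6]
finger_gap: 80.1
grip_force: 0.0
```

Run:
```python
from h import *
im=ctrl.grab_frame("wrist");W=ctrl.calibration("wrist");cv2.imwrite("pics/w4.png",im[:,:,::-1])
k={c:ctrl.calibration(c) for c in("scene","side")}
for c in k:
    ctrl.grab_frame(c)
    for n in ["clip_hook","pot_grip","pot_hang"]: print(c,n,[(np.round(d["pixel"]).tolist(),round(d["p"],2)) for d in ctrl.mark_of(c,n)])
for n,z in[("clip_hook",158),("clip",200),("clip_grip",236),("clip_mouth",162)]: print(n,[(np.round(d["pixel"]).tolist(),round(d["p"],2),atz(W,d["pixel"],z).round(1)) for d in ctrl.mark_of("wrist",n)])
```

```text
scene clip_hook [([170.0, 266.0], 0.82), ([352.0, 205.0], 0.8), ([237.0, 215.0], 0.62)]
scene pot_grip [([441.0, 142.0], 0.88), ([408.0, 163.0], 0.65), ([354.0, 203.0], 0.39)]
scene pot_hang [([437.0, 151.0], 0.83), ([406.0, 170.0], 0.71)]
side clip_hook [([372.0, 367.0], 0.83), ([300.0, 294.0], 0.8), ([323.0, 166.0], 0.54), ([364.0, 189.0], 0.21)]
side pot_grip [([272.0, 101.0], 0.94), ([283.0, 132.0], 0.78)]
side pot_hang [([284.0, 139.0], 0.78), ([276.0, 111.0], 0.62)]
clip_hook [([264.0, 189.0], 0.6, array([585. ,  41.1, 158. ]))]
clip [([318.0, 198.0], 0.66, array([646. ,  36.4, 200. ]))]
clip_grip [([320.0, 206.0], 0.82, array([647.4,  37.5, 236. ]))]
clip_mouth [([319.0, 189.0], 0.95, array([646.8,  37.8, 162. ]))]
```

View pics/w4.png

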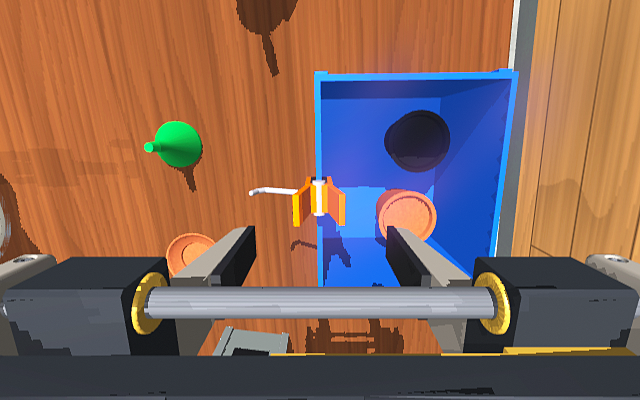

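The wrist picture shows the clip pinching the near rim, hinge at (319,197), plates leaning out and hook outwards at (252,190). The funnel is at (175,145).

Run:
```python
from h import *
S,D=ctrl.calibration("scene"),ctrl.calibration("side")
print("hook",tri([(S,(352,205)),(D,(323,166))]))
print("pgrip",tri([(S,(407.5,163.5)),(D,(283.5,132))]))
print("phang",tri([(S,(405.5,169.5)),(D,(283.5,140))]))
print(np.round(ctrl.get_state()["joints"]))
im=np.hstack([cv2.resize(cv2.imread("pics/scene1.png")[130:200,380:460],(400,350),interpolation=2),cv2.resize(cv2.imread("pics/side1.png")[85:155,245:325],(400,350),interpolation=2)]);cv2.imwrite("pics/pot.png",im)
delta(565,300,320,-3)
```

```text
hook (array([591.88877796,  46.0441617 , 154.33932822]), np.float64(2.9526094705009527))
pgrip (array([570.49263991, 316.29954043, 145.54869195]), np.float64(0.3645433843816358))
phang (array([568.24798116, 317.48677994, 108.61332106]), np.float64(0.473847521105085))
[-7. 18. 70. -0. 92. -4.]
t 9.95 tcp [647.   35.8 331.2] transl [ 1.7301 -0.6384  0.0749] dr [-0.0001  0.     -0.0001] rows 6.6 0.0
```

View pics/pot.png

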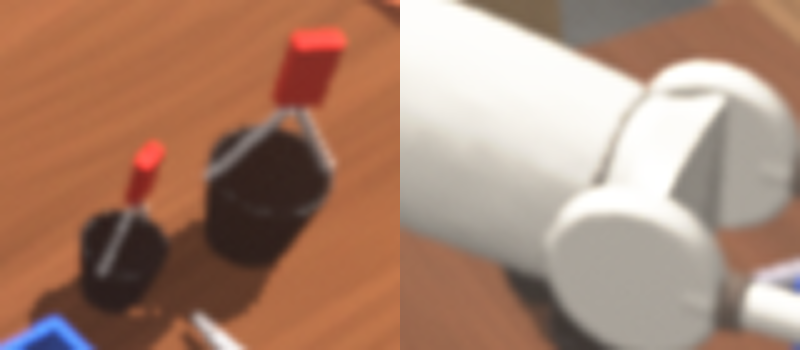

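The crop shows the small pot's hanger nearly edge-on to the scene camera, so its plane runs at roughly -60° or 120° in the world. The big pot stands behind it.

Emit:
apply_moves(
  commands=[
    {"translation":[0.95,-0.35,0],"dr":[0,0,-0.34]},
    {"translation":[0.95,-0.35,0],"dr":[0,0,-0.34]},
    {"translation":[0.95,-0.35,0],"dr":[0,0,-0.34]},
    {"translation":[0.95,-0.35,0],"dr":[0,0,-0.34]},
    {"translation":[0.95,-0.35,0],"dr":[0,0,-0.34]},
    {"translation":[0.95,-0.35,0],"dr":[0,0,-0.34]},
    {"translation":[0.95,-0.35,0],"dr":[0,0,-0.34]},
    {"translation":[0.95,-0.35,0],"dr":[0,0,-0.34]},
    {"translation":[0.95,-0.35,0],"dr":[0,0,-0.34]},
  ],
)

```text
t: 10.7
tcp_pos: [602.0, 181.0, 331.4]
eef_rot: [[-0.853, 0.522, 0.0], [0.522, 0.853, -0.0], [-0.0, 0.0, -1.0]]
ft_force: [0.1, 0.7, -0.1]
finger_gap: 79.9
grip_force: 0.0
```

Run:
```python
from h import *
S,D=ctrl.calibration("scene"),ctrl.calibration("side")
print("big pgrip",tri([(S,(441,142)),(D,(272,101))]))
delta(570,317,300,120)
```

```text
big pgrip (array([594.05231704, 448.39550374, 197.68208251]), np.float64(0.27248393983125774))
t 10.7 tcp [602.  181.  331.4] transl [0.6554 0.6619 0.2094] dr [-0.      0.     -0.3415] rows 3.4 8.6
```

Emit:
apply_moves(
  commands=[
    {"translation":[0.656,0.662,0.2],"dr":[0,0,-0.3415]},
    {"translation":[0.656,0.662,0.2],"dr":[0,0,-0.3415]},
    {"translation":[0.656,0.662,0.2],"dr":[0,0,-0.3415]},
    {"translation":[0.656,0.662,0.2],"dr":[0,0,-0.3415]},
    {"translation":[0.656,0.662,0.2],"dr":[0,0,-0.3415]},
    {"translation":[0.656,0.662,0.2],"dr":[0,0,-0.3415]},
    {"translation":[0.656,0.662,0.2],"dr":[0,0,-0.3415]},
    {"translation":[0.656,0.662,0.2],"dr":[0,0,-0.3415]},
    {"translation":[0.656,0.662,0.2],"dr":[0,0,-0.3415]},
    {"translation":[0.656,0.662,0.2],"dr":[0,0,-0.3415]},
  ],
)

```text
t: 11.53
tcp_pos: [570.8, 317.2, 301.4]
eef_rot: [[-0.868, -0.496, 0.0], [-0.496, 0.868, -0.0], [-0.0, -0.0, -1.0]]
ft_force: [0.3, 0.1, -0.1]
finger_gap: 80.0
grip_force: 0.0
```

Run:
```python
from h import *
W=ctrl.calibration("wrist");im=ctrl.grab_frame("wrist")
cv2.imwrite("pics/w5.png",cv2.resize(im[100:300,170:470],(750,500))[:,:,::-1])
for n,z in[("pot_hang",108),("pot_grip",138),("pot",0)]: print(n,[(np.round(d["pixel"]).tolist(),round(d["p"],2),atz(W,d["pixel"],z).round(1)) for d in ctrl.mark_of("wrist",n)])
delta(570,317,300,120)
hsv=cv2.cvtColor(im,cv2.COLOR_RGB2HSV);m=cv2.inRange(hsv,(0,190,110),(5,255,255))|cv2.inRange(hsv,(174,190,110),(180,255,255))
n,l,st,c=cv2.connectedComponentsWithStats(m)
for i in range(1,n):
    if st[i,4]>60: print(st[i],c[i].round())
```

```text
pot_hang [([326.0, 189.0], 0.85, array([569.5, 324. , 108. ])), ([325.0, 176.0], 0.69, array([556.8, 314.8, 108. ]))]
pot_grip [([328.0, 196.0], 0.62, array([570.6, 326.5, 138. ]))]
pot [([388.0, 229.0], 0.89, array([594.4, 455.5,   0. ])), ([326.0, 171.0], 0.65, array([563.5, 322.4,   0. ]))]
t 11.73 tcp [570.8 317.1 301.3] transl [0.0051 0.0019 0.009 ] dr [ 0.     -0.     -0.0025] rows 0.0 0.1
[317 184  26  23 450] [329. 195.]
```

View pics/w5.png

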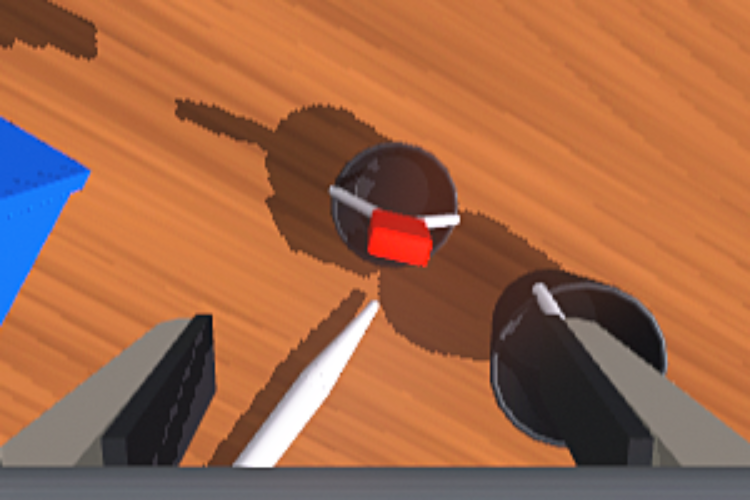

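The crop shows the small pot's hanger feet at crop (332,188) and (458,220), with the red grip at about (400,238). The dibber tip lies nearby at (378,302), and the big pot is at lower right.

Run:
```python
from h import *
W=ctrl.calibration("wrist")
q=lambda x,y,z:atz(W,(170+x/2.5,100+y/2.5),z)
a,b=q(332,188,58),q(458,220,58);d=b-a
print(a.round(1),b.round(1),np.linalg.norm(d),np.degrees(np.arctan2(d[1],d[0])),((a+b)/2).round(1))
def f(p):
    x,y,th=p;u=np.array([np.cos(th),np.sin(th),0]);C=np.array([x,y,0])
    return np.concatenate([(proj(W,C+u*s*34+[0,0,58])[0]-t) for s,t in((-1,(302.8,175.2)),(1,(353.2,188)))]+[proj(W,C+[0,0,135])[0]-(329,195)])
r=least_squares(f,[570,320,1.85],x_scale=[10,10,.1]);print(r.x[:2].round(1),np.degrees(r.x[2]),r.fun.round(1))
x,y,th=r.x;delta(x,y,200,np.degrees(th));delta(x,y,137,np.degrees(th))
```

```text
[577.2 292.7  58. ] [558.7 361.   58. ] 70.71756351864529 105.1279765553276 [567.9 326.9  58. ]
[568.7 326.9] 105.14507394076834 [ 0.7  0.8 -1.2  0.3  0.4 -0.9]
t 11.73 tcp [570.8 317.1 301.3] transl [-0.0202  0.0634  0.6756] dr [ 0.   -0.    0.08] rows 2.4 2.0
t 11.73 tcp [570.8 317.1 301.3] transl [-0.0202  0.0633  1.0956] dr [ 0.   -0.    0.08] rows 3.9 2.0
```

Emit:
apply_moves(
  commands=[
    {"translation":[-0.02,0.063,0.2],"dr":[0,0,0.08]},
    {"translation":[-0.02,0.063,0.4],"dr":[0,0,0.08]},
    {"translation":[-0.02,0.063,0.6],"dr":[0,0,0.08]},
    {"translation":[-0.02,0.063,0.7],"dr":[0,0,0.08]},
    {"translation":[-0.02,0.063,0.8],"dr":[0,0,0.08]},
    {"translation":[-0.02,0.063,0.9],"dr":[0,0,0.08]},
    {"translation":[-0.02,0.063,0.98],"dr":[0,0,0.08]},
  ],
)

```text
t: 12.32
tcp_pos: [568.3, 326.7, 152.9]
eef_rot: [[-0.965, -0.262, -0.001], [-0.262, 0.965, -0.0], [0.001, -0.0, -1.0]]
ft_force: [-0.1, -0.2, -0.8]
finger_gap: 79.5
grip_force: 0.0
```

Emit:
apply_moves(
  commands=[
    {"translation":[0,0,0.11],"dr":[0,0,0]},
    {"translation":[0,0,0.11],"dr":[0,0,0]},
  ],
)

```text
t: 12.48
tcp_pos: [566.8, 326.0, 134.1]
eef_rot: [[-0.965, -0.262, -0.006], [-0.262, 0.965, -0.002], [0.006, -0.0, -1.0]]
ft_force: [-0.6, 0.6, -1.0]
finger_gap: 80.2
grip_force: 0.0
```

Emit:
apply_moves(
  commands=[
    {"translation":[0,0,0],"dr":[0,0,0]},
    {"translation":[0,0,0],"dr":[0,0,0]},
    {"translation":[0,0,0],"dr":[0,0,0]},
    {"translation":[0,0,0],"dr":[0,0,0]},
    {"translation":[0,0,0],"dr":[0,0,0]},
    {"translation":[0,0,0],"dr":[0,0,0]},
    {"translation":[0,0,0],"dr":[0,0,0]},
    {"translation":[0,0,0],"dr":[0,0,0]},
    {"translation":[0,0,0],"dr":[0,0,0]},
    {"translation":[0,0,0],"dr":[0,0,0]},
  ],
  jaw=0,
  squeeze=20,
)

```text
t: 13.32
tcp_pos: [568.7, 326.9, 137.9]
eef_rot: [[-0.965, -0.263, 0.0], [-0.263, 0.965, 0.0], [-0.0, 0.0, -1.0]]
ft_force: [-0.0, -0.9, 0.3]
finger_gap: 26.0
grip_force: 20.0
```

Emit:
apply_moves(
  commands=[
    {"translation":[0,0,-0.1],"dr":[0,0,0]},
    {"translation":[0,0,-0.2],"dr":[0,0,0]},
    {"translation":[0,0,-0.4],"dr":[0,0,0]},
    {"translation":[0,0,-0.6],"dr":[0,0,0]},
    {"translation":[0,0,-0.8],"dr":[0,0,0]},
    {"translation":[0,0,-0.97],"dr":[0,0,0]},
    {"translation":[0,0,-0.97],"dr":[0,0,0]},
  ],
)

```text
t: 13.9
tcp_pos: [571.2, 327.7, 290.6]
eef_rot: [[-0.965, -0.263, 0.011], [-0.263, 0.965, 0.004], [-0.011, 0.001, -1.0]]
ft_force: [0.6, -0.1, 0.5]
finger_gap: 25.6
grip_force: 20.0
```

Run:
```python
from h import *
k={c:ctrl.calibration(c) for c in("scene","side")}
for c in k:
    ctrl.grab_frame(c)
    for n,z in [("funnel",0),("clip_hook",158),("saucer",0)]: print(c,n,[(np.round(d["pixel"]).tolist(),round(d["p"],2),atz(k[c],d["pixel"],z).round()) for d in ctrl.mark_of(c,n)])
s=ctrl.get_state();print(s["finger_gap"],s["grip_force"],s["ft_force"])
delta(530,43,283,87)
```

```text
scene funnel [([335.0, 193.0], 0.56, array([432.,  92.,   0.]))]
scene clip_hook [([242.0, 214.0], 0.67, array([ 420., -284.,  158.])), ([171.0, 266.0], 0.63, array([ 461., -542.,  158.])), ([353.0, 204.0], 0.55, array([600.,  36., 158.]))]
scene saucer [([291.0, 213.0], 0.88, array([ 412., -100.,    0.]))]
side funnel [([280.0, 212.0], 0.72, array([425.,  83.,   0.]))]
side clip_hook [([298.0, 296.0], 0.85, array([ 266., -352.,  158.])), ([326.0, 169.0], 0.73, array([589.,  44., 158.])), ([370.0, 363.0], 0.59, array([ 322., -604.,  158.]))]
side saucer [([306.0, 247.0], 0.77, array([ 426., -104.,    0.]))]
25.84141390188078 19.99906897544861 [ 0.51610224  0.44487639 -0.79185961]
t 14.3 tcp [568.1 326.6 281.5] transl [ 0.7423 -1.7572 -0.0074] dr [-0.0002 -0.0009  0.1014] rows 6.9 2.5
```

Emit:
apply_moves(
  commands=[
    {"translation":[0.37,-0.9,0],"dr":[0,0,0.05]},
    {"translation":[0.37,-0.9,0],"dr":[0,0,0.05]},
    {"translation":[0.37,-0.9,0],"dr":[0,0,0.05]},
    {"translation":[0.37,-0.9,0],"dr":[0,0,0.05]},
    {"translation":[0.37,-0.9,0],"dr":[0,0,0.05]},
    {"translation":[0.37,-0.9,0],"dr":[0,0,0.05]},
  ],
)

```text
t: 14.8
tcp_pos: [550.6, 181.2, 283.0]
eef_rot: [[-0.994, -0.107, -0.001], [-0.107, 0.994, 0.0], [0.001, 0.0, -1.0]]
ft_force: [0.2, 0.3, -0.0]
finger_gap: 25.8
grip_force: 20.0
```

Run:
```python
from h import *
delta(530,43,283,87)
```

```text
t 14.8 tcp [550.6 181.2 283. ] transl [ 2.348e-01 -9.017e-01 -4.000e-04] dr [ 0.0001 -0.0002  0.0507] rows 3.4 1.3
```

Emit:
apply_moves(
  commands=[
    {"translation":[0.235,-0.3,0],"dr":[0,0,0.0507]},
    {"translation":[0.235,-0.6,0],"dr":[0,0,0.0507]},
    {"translation":[0.235,-0.8,0],"dr":[0,0,0.0507]},
    {"translation":[0.235,-0.902,0],"dr":[0,0,0.0507]},
    {"translation":[0.235,-0.902,0.2],"dr":[0,0,0.0507]},
    {"translation":[0.235,-0.902,0.42],"dr":[0,0,0.0507]},
    {"translation":[0.235,-0.902,0.42],"dr":[0,0,0.0507]},
    {"translation":[0.235,-0.902,0.42],"dr":[0,0,0.0507]},
  ],
)

```text
t: 15.47
tcp_pos: [529.2, 44.9, 218.7]
eef_rot: [[-0.999, 0.049, -0.005], [0.049, 0.999, 0.001], [0.005, 0.001, -1.0]]
ft_force: [0.2, -0.3, 0.1]
finger_gap: 26.0
grip_force: 20.0
```

Run:
```python
from h import *
W=ctrl.calibration("wrist");im=ctrl.grab_frame("wrist");S=ctrl.calibration("scene");D=ctrl.calibration("side")
sc=ctrl.grab_frame("scene")[150:250,300:400];sd=ctrl.grab_frame("side")[110:210,270:370]
o=np.zeros((560,800,3),np.uint8);o[:250,:400]=cv2.resize(im,(400,250));o[:400,400:]=cv2.resize(sd,(400,400),interpolation=2);o[250:550,:300]=cv2.resize(sc,(300,300),interpolation=2)
cv2.imwrite("pics/st.png",o[:,:,::-1])
s=ctrl.get_state();print(s["tcp_pos"])
for n in["clip_hook","pot_hang"]:
  for c in("wrist","scene","side"):print(n,c,[(np.round(d["pixel"]).tolist(),round(d["p"],2)) for d in ctrl.mark_of(c,n)])
H=[[585,40,158],[530,43,190]]
print([proj(k,H).round().tolist() for k in(W,S,D)])
```

```text
[531.77969573  44.26468514 222.68001482]
clip_hook wrist [([535.0, 314.0], 0.72), ([314.0, 287.0], 0.65), ([26.0, 1.0], 0.63)]
clip_hook scene [([239.0, 215.0], 0.86), ([352.0, 202.0], 0.74), ([171.0, 266.0], 0.68)]
clip_hook side [([299.0, 296.0], 0.96), ([373.0, 366.0], 0.92), ([326.0, 166.0], 0.75)]
pot_hang wrist [([317.0, 230.0], 0.89)]
pot_hang scene [([438.0, 150.0], 0.89), ([341.0, 183.0], 0.72)]
pot_hang side [([313.0, 166.0], 0.95), ([273.0, 111.0], 0.84), ([278.0, 212.0], 0.46)]
[[[318.0, 287.0], [317.0, 236.0]], [[351.0, 200.0], [342.0, 183.0]], [[325.0, 170.0], [310.0, 168.0]]]
```

View pics/st.png

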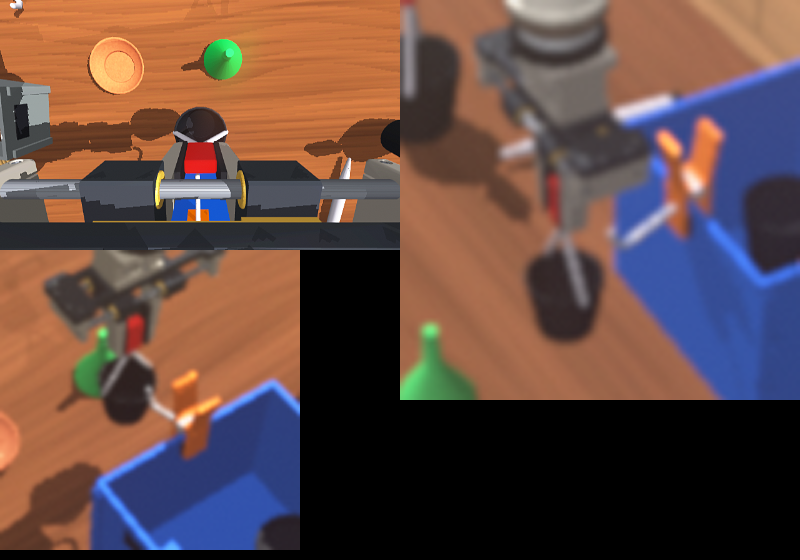

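The composite shows the pot held just outboard of the hook. In the wrist view the hook wire sits at about column 317 (full picture), in line with the pot. In the side crop the hook tip at (615,238) is between the apex and the pot rim, so I can thread it.

Emit:
apply_moves(
  commands=[
    {"translation":[-0.08,-0.011,0.01],"dr":[0,0,0]},
    {"translation":[-0.16,-0.011,0.01],"dr":[0,0,0]},
    {"translation":[-0.24,-0.011,0.01],"dr":[0,0,0]},
    {"translation":[-0.32,-0.011,0.01],"dr":[0,0,0]},
    {"translation":[-0.357,-0.011,0.01],"dr":[0,0,0]},
    {"translation":[-0.357,-0.011,0.01],"dr":[0,0,0]},
    {"translation":[-0.357,-0.011,0.01],"dr":[0,0,0]},
    {"translation":[-0.357,-0.011,0.01],"dr":[0,0,0]},
  ],
)

```text
t: 16.58
tcp_pos: [583.3, 39.4, 218.8]
eef_rot: [[-0.999, 0.05, -0.001], [0.05, 0.999, 0.0], [0.001, 0.0, -1.0]]
ft_force: [-0.4, 0.1, -0.5]
finger_gap: 25.9
grip_force: 20.0
```

Run:
```python
from h import *
W=ctrl.calibration("wrist");im=ctrl.grab_frame("wrist");S=ctrl.calibration("scene");D=ctrl.calibration("side")
sc=ctrl.grab_frame("scene")[170:240,320:390];sd=ctrl.grab_frame("side")[125:205,290:370]
o=np.zeros((400,800,3),np.uint8);o[:,400:]=cv2.resize(sd,(400,400),interpolation=2);o[:,:400]=cv2.resize(sc,(400,400),interpolation=2)
cv2.imwrite("pics/th.png",o[:,:,::-1])
s=ctrl.get_state();print(s["tcp_pos"],s["ft_force"])
```

```text
[583.37470417  39.42060009 218.94399494] [-0.76796532  0.4196425  -0.4031493 ]
```

View pics/th.png

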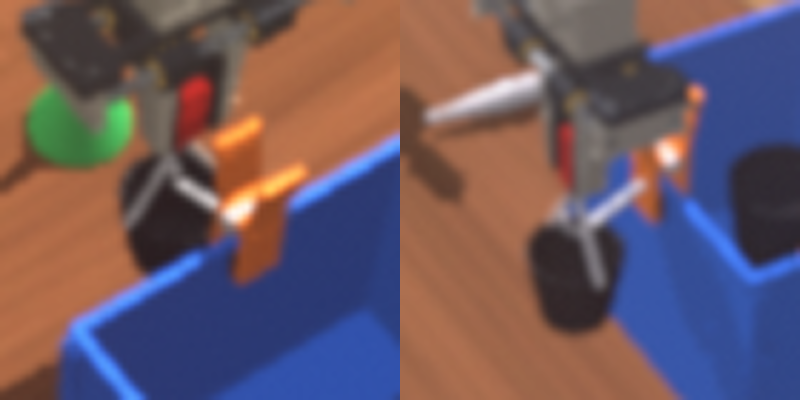

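The picture shows the hook wire passing through the hanger below the apex in both views: scene crop (200,195), side crop (600,210). Next I lower it.

Emit:
apply_moves(
  commands=[
    {"translation":[-0.01,0,0.06],"dr":[0,0,0]},
    {"translation":[-0.01,0,0.12],"dr":[0,0,0]},
    {"translation":[-0.01,0,0.16],"dr":[0,0,0]},
    {"translation":[-0.01,0,0.19],"dr":[0,0,0]},
    {"translation":[-0.01,0,0.19],"dr":[0,0,0]},
    {"translation":[-0.01,0,0.19],"dr":[0,0,0]},
    {"translation":[-0.01,0,0.19],"dr":[0,0,0]},
  ],
)

```text
t: 17.32
tcp_pos: [585.4, 39.0, 190.8]
eef_rot: [[-0.999, 0.05, 0.0], [0.05, 0.999, -0.0], [-0.0, -0.0, -1.0]]
ft_force: [-0.1, -1.7, 2.7]
finger_gap: 25.8
grip_force: 20.0
```

Emit:
apply_moves(
  commands=[
    {"translation":[0,0,0.01],"dr":[0,0,0]},
    {"translation":[0,0,0.01],"dr":[0,0,0]},
    {"translation":[0,0,0.01],"dr":[0,0,0]},
    {"translation":[0,0,0.01],"dr":[0,0,0]},
    {"translation":[0,0,0.01],"dr":[0,0,0]},
  ],
)

```text
t: 17.73
tcp_pos: [585.8, 39.1, 189.3]
eef_rot: [[-0.999, 0.05, 0.001], [0.05, 0.999, -0.0], [-0.001, -0.0, -1.0]]
ft_force: [0.9, -1.8, 3.8]
finger_gap: 25.6
grip_force: 20.0
```

Emit:
apply_moves(
  commands=[
    {"translation":[0,-0.012,0],"dr":[0,0,0]},
    {"translation":[0,-0.012,0],"dr":[0,0,0]},
    {"translation":[0,-0.012,0],"dr":[0,0,0]},
    {"translation":[0,-0.012,0],"dr":[0,0,0]},
    {"translation":[0,-0.012,0],"dr":[0,0,0]},
  ],
)

```text
t: 18.15
tcp_pos: [585.5, 37.9, 189.1]
eef_rot: [[-0.999, 0.05, 0.001], [0.05, 0.999, 0.001], [-0.001, 0.001, -1.0]]
ft_force: [2.0, 2.1, 3.8]
finger_gap: 25.9
grip_force: 20.0
```

Emit:
apply_moves(
  commands=[
    {"translation":[-0.007,0.006,-0.007],"dr":[0,0,0]},
    {"translation":[-0.007,0.006,-0.007],"dr":[0,0,0]},
    {"translation":[-0.007,0.006,-0.007],"dr":[0,0,0]},
    {"translation":[-0.007,0.006,-0.007],"dr":[0,0,0]},
  ],
)

```text
t: 18.48
tcp_pos: [586.0, 38.3, 189.6]
eef_rot: [[-0.999, 0.05, -0.001], [0.05, 0.999, -0.0], [0.001, -0.0, -1.0]]
ft_force: [1.0, 0.3, 3.5]
finger_gap: 25.8
grip_force: 20.0
```

Emit:
apply_moves(
  commands=[
    {"translation":[0,0,0],"dr":[0,0,0]},
    {"translation":[0,0,0],"dr":[0,0,0]},
    {"translation":[0,0,0],"dr":[0,0,0]},
    {"translation":[0,0,0],"dr":[0,0,0]},
    {"translation":[0,0,0],"dr":[0,0,0]},
    {"translation":[0,0,0],"dr":[0,0,0]},
    {"translation":[0,0,0],"dr":[0,0,0]},
    {"translation":[0,0,0],"dr":[0,0,0]},
    {"translation":[0,0,0],"dr":[0,0,0]},
    {"translation":[0,0,0],"dr":[0,0,0]},
  ],
  jaw=80,
)

```text
t: 19.32
tcp_pos: [586.3, 38.3, 189.9]
eef_rot: [[-0.999, 0.05, 0.0], [0.05, 0.999, 0.0], [-0.0, 0.0, -1.0]]
ft_force: [-0.1, 0.5, -0.4]
finger_gap: 79.9
grip_force: 0.0
```

Emit:
apply_moves(
  commands=[
    {"translation":[0,0,-0.05],"dr":[0,0,0]},
    {"translation":[0,0,-0.15],"dr":[0,0,0]},
    {"translation":[0,0,-0.3],"dr":[0,0,0]},
    {"translation":[0,0,-0.5],"dr":[0,0,0]},
    {"translation":[0,0,-0.7],"dr":[0,0,0]},
    {"translation":[0,0,-0.9],"dr":[0,0,0]},
    {"translation":[0,0,-0.9],"dr":[0,0,0]},
    {"translation":[0,0,-0.9],"dr":[0,0,0]},
    {"translation":[0,0,-0.9],"dr":[0,0,0]},
  ],
)

```text
t: 20.07
tcp_pos: [586.1, 38.3, 324.6]
eef_rot: [[-0.999, 0.05, -0.0], [0.05, 0.999, 0.0], [0.0, 0.0, -1.0]]
ft_force: [-0.4, -0.1, 0.4]
finger_gap: 80.0
grip_force: 0.0
```

Run:
```python
from h import *
S=ctrl.calibration("scene");D=ctrl.calibration("side")
f=[]
for i in range(6):
    a=ctrl.grab_frame("scene")[165:245,310:390].astype(int); f.append(a)
print([int(abs(f[i+1]-f[i]).max()) for i in range(5)])
im=ctrl.grab_frame("side")[125:205,290:370]
for c in("scene","side"):print([(np.round(d["pixel"]).tolist(),round(d["p"],2)) for d in ctrl.mark_of(c,"pot_hang")])
o=np.hstack([cv2.resize(a.astype(np.uint8),(400,400),interpolation=2),cv2.resize(im,(400,400),interpolation=2)]);cv2.imwrite("pics/fin.png",o[:,:,::-1])
print(ctrl.get_state()["t"],ctrl.get_state()["ft_force"])
```

```text
[32, 19, 14, 10, 13]
[([438.0, 151.0], 0.96)]
[([327.0, 170.0], 0.91), ([274.0, 111.0], 0.67)]
20.5167 [ 0.14711737 -0.03862884  0.32562722]
```

View pics/fin.png

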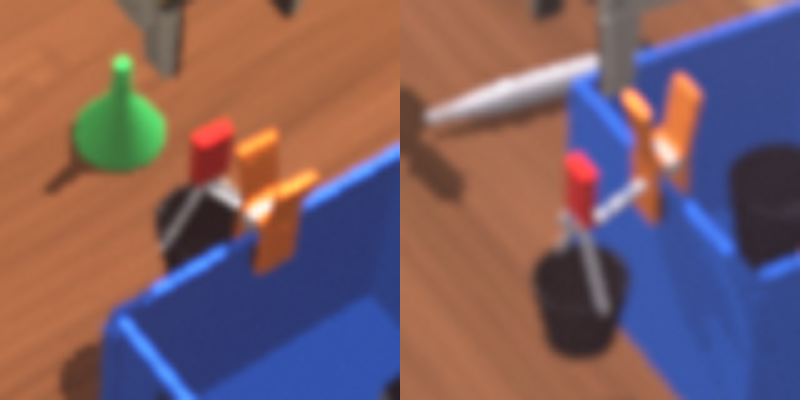

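The picture shows the small pot hanging upright and free on the clip's hook, red grip at scene crop (212,155) and side crop (580,190). The gripper is clear. I'll let the swing settle.

Emit:
apply_moves(
  commands=[
    {"translation":[0,0,0],"dr":[0,0,0]},
    {"translation":[0,0,0],"dr":[0,0,0]},
    {"translation":[0,0,0],"dr":[0,0,0]},
    {"translation":[0,0,0],"dr":[0,0,0]},
    {"translation":[0,0,0],"dr":[0,0,0]},
    {"translation":[0,0,0],"dr":[0,0,0]},
    {"translation":[0,0,0],"dr":[0,0,0]},
    {"translation":[0,0,0],"dr":[0,0,0]},
    {"translation":[0,0,0],"dr":[0,0,0]},
    {"translation":[0,0,0],"dr":[0,0,0]},
  ],
)

```text
t: 21.35
tcp_pos: [586.3, 38.3, 324.9]
eef_rot: [[-0.999, 0.05, 0.0], [0.05, 0.999, 0.0], [-0.0, 0.0, -1.0]]
ft_force: [-0.1, -0.3, 0.2]
finger_gap: 80.2
grip_force: 0.0
```

Emit:
apply_moves(
  commands=[
    {"translation":[0,0,0],"dr":[0,0,0]},
    {"translation":[0,0,0],"dr":[0,0,0]},
    {"translation":[0,0,0],"dr":[0,0,0]},
    {"translation":[0,0,0],"dr":[0,0,0]},
    {"translation":[0,0,0],"dr":[0,0,0]},
    {"translation":[0,0,0],"dr":[0,0,0]},
    {"translation":[0,0,0],"dr":[0,0,0]},
    {"translation":[0,0,0],"dr":[0,0,0]},
    {"translation":[0,0,0],"dr":[0,0,0]},
    {"translation":[0,0,0],"dr":[0,0,0]},
  ],
)

```text
t: 22.18
tcp_pos: [586.3, 38.3, 324.9]
eef_rot: [[-0.999, 0.05, -0.0], [0.05, 0.999, 0.0], [0.0, 0.0, -1.0]]
ft_force: [-0.7, -0.1, -0.1]
finger_gap: 79.7
grip_force: 0.0
```

Run:
```python
from h import *
f=[ctrl.grab_frame("side")[125:205,290:370].astype(int) for i in range(8)]
d=[int(abs(f[i+1]-f[0]).max()) for i in range(7)];print(d)
if max(d)<12: print(ctrl.close_job())
```

```text
[3, 3, 3, 3, 3, 3, 4]
the job is handed in; nothing more can be done
None
```

The orange clip is on the crate's near rim, hook outwards, and the small pot hangs free and still on its hook; I handed the job in at about 23 s, but no verdict came back.

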